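# Cup on the spot, lid on, hold the tablet counter at its halfway position

## Robot

A 7-joint arm with a two-finger parallel gripper is mounted at the origin on the work surface. World frame = base frame: x ahead of the robot, y to its left, z up, the work surface at z = 0. Lengths are in m, angles in rad, forces in N, time in s.
With the tool pointing down it reaches from about 0.4 to 0.85 m from the base axis. Payload 10.4 kg.
Tool frame: the origin (TCP) lies at the very end of the fingers, on their centre line; the grasp point (between the pads) lies 19 mm behind it; x points along the fingers, z is the direction in which the jaws open and shut, and the axes are right-handed (so a half turn about x gives the same grasp; the last joint's range is limited). The gripper opens to 85 mm and grips with 20 to 120 N. Pads are 22 mm wide; open, the fingers measure 114 mm over their backs; the gripper's body (76 mm by 85 mm) begins 54 mm behind the grasp point. The pads swing forward as they close: fully open they stand 13 mm farther back than shut.
Start: joints at [-1.279, 0.332, -0.065, 1.46, 0.022, 1.35, -0.088], TCP at [0.194, 0.594, 0.231] pointing down, gripper open.
Joint ranges: [-2.6, 2.6], [-0.5, 2.12], [-1.47, 1.34], [0.16, 2.42], [-1.27, 4.41], [0.06, 2.06], [-2.6, 2.6]. Speed limits (rad/s): [2.22, 2.22, 2.79, 2.79, 3.14, 3.14, 3.14].

## Interface

Orientations are given as a unit quaternion [x, y, z, w].
In Python, from workcell import get_obs, camera, camera_info, hand_in gives the robot as it stands.
- The arm moves only by the tool move_arm, never from a script. Its argument "motion" is text: rows parted by semicolons, each of 4 numbers parted by spaces: the shift along the world's x, y, z in m, then the turn about the world's z in rad. In form: tx ty tz spin; .... A call has 1 to 10 rows; each row is the pose to reach, as a shift and turn from the pose commanded when the call began; what a row does not reach only later rows make up. A row lasts 1/8 s, in which the tool goes at most 62.5 mm and 10.7 degrees, less where a joint would pass 70% of its speed; a pose out of reach is approached as far as the arm can. A call with a gripper value outside its range is refused whole. "grip" is the opening, from 0 (shut) to 1 (fully open), set as the call begins (left out, the last holds). The fingers move at their own pace and stop on an object; "force" is the grip in N (left out, the last holds). Time passes only in rows, so rows that repeat a pose let the fingers close. It gives the time, the measured TCP pose, the force and the opening at its end, in the units of the state.
- get_obs(): the state, without advancing time (a new reading comes with each control period).
- camera(name): name is "scene" or "side" or "wrist"; returns (picture, depth): 384x512x3 uint8, red, green, blue; 384x512 float32, m along the optical axis (not along the pixel's ray), 0 where there is no reading.
- camera_info(name): a dict with "camera_matrix" (3x3 intrinsics, pixels), "eye" and "attitude" of the camera in the world. Camera axes: x right, y up, looking along -z (the intrinsics and any distortion apply to the point x, -y, -z); pixel columns grow to the right and rows downward; lengths in m; the calibration is good to about 2 mm. A picture is of the moment at which its call begins: read the wrist's pose just before it. camera_info takes no time and is no camera call; for the wrist camera it gives the pose at the moment of the call.
- hand_in(): hands the job in, once; it reports no verdict.
The state is a dict: "clock": time; "joint_pos": joint angles; "joint_velocities": joint speeds; "tau": joint torques, N m; "position": TCP position; "ee_rot": TCP orientation; "ft_force": force on the tool from outside, world axes, zero at the start; "torque": the same for the moment, N m; "grip_width": opening from 0.0 (shut) to 1.0 (fully open).
Only numpy, scipy, OpenCV 4.12 (cv2) and the standard library are available. Lean on these libraries where they do the work, as an engineer would, in place of code of your own. Each camera call takes 0.05 s, during which the arm holds its last target.

## Task

Get the tablet counter running slowly for a check: first stand the small steel cup upright on the round marked spot in front of the counter's chute and let go of it. Then put the counter's lid (the one with the bar grip) into the mouth, lugs down through the notches, and turn it clockwise, seen from above, until the bar points at the broad halfway line, without ever going on to the lock click. A spring pushes the lid back, so finish holding the lid by its bar, still at the halfway line; leave everything else on the desk where it is.

Things in the scene. Friction and masses are not known exactly. Their poses are not given: they have to be found in the camera images.
- counter: tablet counter fixed to the desk, any yaw within 0.4 rad: round white machine 116 mm across (132 at the foot), grey collar 108 mm across on top, rim 110 mm above the desk. Origin on its axis at desk height, z up. The mouth has two notches 22 mm wide, on its +x and -x sides. On its -y side a chute over a grey foot plate 6 mm thick, 110 mm wide along x, reaching 175 mm from the axis
- mouth (a point): centre of the counter's round mouth, level with the rim, 110 mm above the desk. Opening 66 mm across between the notches and 83 mm across the notches and under the inner ledge; ledge 7 mm thick, floor 20 mm below the rim
- cup_spot (a point): centre of the round marked spot for the cup, on top of the foot plate (6 mm above the desk), 125 mm from the counter's axis on its -y side; the painted ring is 67 mm across. The cup is best gripped along the counter's x here, as the chute is close on the +y side
- half_mark: the broad white halfway line on the rim (both sides): origin on the counter's axis at rim height, x axis along the line, 30 degrees (0.524 rad) clockwise of the counter's x. The lid's bar must end parallel to it, either way round. The other rim marks: dots at the notches (start), double lines at 60 degrees clockwise (locked)
- switch_ring (a joint): turn of the sprung ring in the mouth, rad, 0 at rest, growing clockwise, pushed by the lid's lugs. It starts to move once the bar is about 0.085 rad clockwise of the notches and reads about 0.44 with the bar at the halfway line. Spring: 0.05 N m at 0, 0.12 N m at halfway. Catches resist from about 0.7, the lock click is at about 0.8, hard stop at 1.0
- lid: grey lid lying bar up on the desk. Origin at the centre of its underside, z up. Skirt 60 mm across, 16 mm high; flange 88 mm across from 16 to 22 mm; bar grip along its x, 64 mm long, 14 mm wide, from 22 to 50 mm. A half turn gives the same lid. Seated, the flange lies on the rim, origin 94 mm above the desk; once turned, the ledge leaves it 3 mm of play upwards. About 0.12 kg
- lid_bar (a point): point on the lid's axis inside the bar, 41 mm above the lid's underside (9 mm below the bar's top)
- chute (a point): tip of the counter's steel chute on its -y side, 92 mm from the axis, 34 mm wide, 60 to 76 mm above the desk: keep the cup and the gripper off it
- lid_lug (a point): tip of one of the lid's two lugs, at the foot of the skirt on its +x side (the other is on -x), 40 mm from the axis, 3 mm above the underside. Lugs are 16 mm wide, 5.5 mm thick, reach 38 mm from the axis, plus a small nib to 40 mm
- cup: small open steel cup, 52 mm across, 50 mm high, wall 2 mm. Origin at the centre of its underside, z up. About 0.09 kg
- carton_flat: loose blank white carton with a grey band, 60 x 100 x 32 mm, a bystander; origin at the centre of its underside
- carton_long: loose blank white carton with a grey band, 130 x 50 x 40 mm, a bystander; origin at the centre of its underside
- tape_roll: loose cardboard-brown roll lying flat, 84 mm across, 24 mm high, a bystander; origin at the centre of its underside
- stapler: loose black stapler, 120 x 34 x 48 mm, a bystander; origin at the centre of its underside
- pill_bottle: loose small amber bottle with a white cap, 44 mm across, 65 mm high, a bystander; origin at the centre of its underside
- tablet_jar: loose white jar, 64 mm across, 90 mm high, a bystander; origin at the centre of its underside
- screw_cap: loose plain flat grey cap without a bar, 68 mm across, 18 mm high, a bystander (not the lid of this task); origin at the centre of its underside
There are look-alikes about, which are no part of the job. What is shaped like the lid but purple is not meant.

How it is judged:
By the outcome, as a careful person would: the job done as asked, in the order asked, and still so for the second after the job is handed in, while the arm keeps its last pose, push and grip.
It also fails if it takes over 64 s, if anything falls off the work surface, if the arm or the gripper's body presses on something with over 40 N, if the wrist force passes 120 N, or if a joint passes its speed limit or range.

## Working session

There is one attempt and no reset: what is moved stays moved. The work goes in short steps, Python scripts to look and compute and a tool call to move; the robot and the scene stay as the last step left them, time stands still between calls to the robot, and variables do not carry over. Pictures are saved under pics/ and viewed, and the job is handed in when it is done.

Besides the shell and the picture viewer there is one more tool, called by a JSON object that holds its "method" and its "body", one argument or row to a line. move_arm: Moves the arm, as the interface text tells. Its arguments: {"type":"object","properties":{"motion":{"type":"string"},"grip":{"type":"number"},"force":{"type":"number"}},"required":["motion"]}

```bash
ls; mkdir -p pics; cat > h.py <<'E'
import numpy as np, cv2, pickle
from workcell import get_obs, camera, camera_info, hand_in
from scipy.spatial.transform import Rotation as R
def shot(name,tag):
    ci=camera_info(name); p,d=camera(name)
    pickle.dump((ci,p,d),open(f'pics/{tag}.pkl','wb'))
    cv2.imwrite(f'pics/{tag}.png',p[:,:,::-1]); return ci,p,d
def load(tag): return pickle.load(open(f'pics/{tag}.pkl','rb'))
def rot(ci):
    a=np.array(ci['attitude'],float)
    return a if a.shape==(3,3) else R.from_quat(a).as_matrix()
def crop(tag,u0,v0,u1,v1,k,out):
    p=load(tag)[1][v0:v1,u0:u1,::-1]
    cv2.imwrite(f'pics/{out}.png',cv2.resize(p,None,fx=k,fy=k,interpolation=cv2.INTER_CUBIC))
def ray(ci,u,v):
    K=np.array(ci['camera_matrix']); 
    dist=ci.get('distortion',None)
    q=cv2.undistortPoints(np.array([[[u,v]]],float),K,None if dist is None else np.array(dist,float))[0,0]
    return rot(ci)@np.array([q[0],-q[1],-1.0])
def atz(ci,u,v,z):
    r=ray(ci,u,v); e=np.array(ci['eye'],float); return e+r*(z-e[2])/r[2]
def atd(ci,d,u,v): return np.array(ci['eye'])+ray(ci,u,v)*d[int(round(v)),int(round(u))]
def cloud(ci,d):
    K=np.array(ci['camera_matrix']);vv,uu=np.mgrid[0:d.shape[0],0:d.shape[1]]
    q=np.stack([(uu-K[0,2])/K[0,0],-(vv-K[1,2])/K[1,1],-np.ones_like(d)],-1)*d[...,None]
    P=q@rot(ci).T+np.array(ci['eye']); P[d==0]=np.nan; return P
def proj(ci,P):
    K=np.array(ci['camera_matrix']);c=(np.array(P)-np.array(ci['eye']))@rot(ci)
    return np.array([K[0,0]*c[0]/-c[2]+K[0,2],K[1,1]*-c[1]/-c[2]+K[1,2]])
E
python3 - <<'E'
from h import *
print(get_obs())
for n in ('scene','side','wrist'):
    ci,p,d=shot(n,n+'0'); print(n,ci)
E
```

```text
pics
{'clock': 0.0, 'joint_pos': array([-1.27862308,  0.33291545, -0.06469252,  1.46098734,  0.02159386,
        1.34992847, -0.08850297]), 'joint_velocities': array([ 1.75841827e-04,  7.37635788e-04, -5.12186387e-04,  2.57811153e-05,
       -9.68033697e-04, -9.74188063e-04,  9.27872338e-04]), 'tau': array([ 1.22730626e-04, -6.25445938e+01,  4.96173289e-02, -3.91601694e+01,
        1.63108937e-02,  9.90971457e-03,  4.06524077e-05]), 'position': array([0.19338392, 0.59390086, 0.23046675]), 'ee_rot': array([-0.41579452,  0.57261312,  0.41511389,  0.57176009]), 'ft_force': array([-0.55341489,  0.23061937,  0.1595109 ]), 'torque': array([-0.00243931, -0.00216323,  0.00072487]), 'grip_width': 1.0013321777237232}
scene {'camera_matrix': array([[414.43238702,   0.        , 253.79506627],
       [  0.        , 414.43238702, 190.07508855],
       [  0.        ,   0.        ,   1.        ]]), 'eye': array([1.00835102, 0.39574012, 1.22282916]), 'attitude': array([0.10295747, 0.25363842, 0.89980829, 0.33972394])}
side {'camera_matrix': array([[431.49185058,   0.        , 255.67727174],
       [  0.        , 431.49185058, 192.84306135],
       [  0.        ,   0.        ,   1.        ]]), 'eye': array([ 0.44061792, -1.00477948,  0.74334517]), 'attitude': array([ 0.46085021, -0.02538856, -0.04056656,  0.8861867 ])}
wrist {'camera_matrix': array([[304.68246953,   0.        , 256.95657619],
       [  0.        , 304.68246953, 193.36308659],
       [  0.        ,   0.        ,   1.        ]]), 'eye': array([0.12499503, 0.61681318, 0.37338284]), 'attitude': array([-0.11717429, -0.08371938,  0.5814523 ,  0.80073371])}
```

View pics/scene0.png

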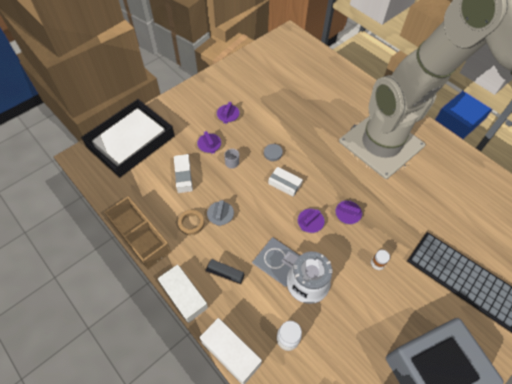

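View pics/side0.png

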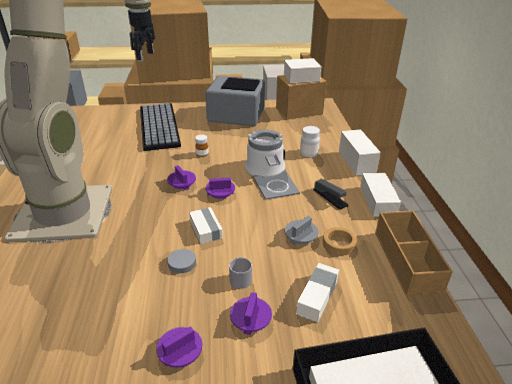

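View pics/wrist0.png

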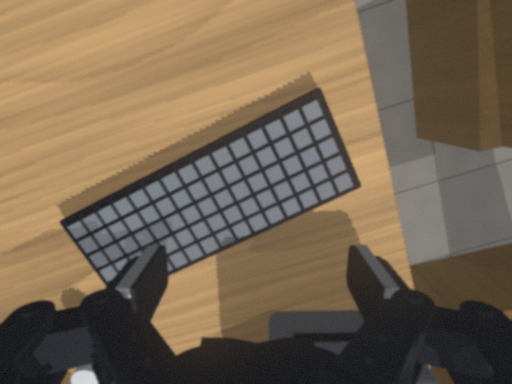

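The scene shows one grey lid with a bar at (220,212), with purple look-alikes at (228,112), (208,142), (312,219) and (349,211). The bar-less screw cap is at (273,151), the cup at (232,158), and the counter at (310,275) with its spot ring at (276,258). Next I'll confirm the lid in enlarged crops and measure.

```bash
python3 - <<'E'
from h import *
crop('scene0',180,130,260,240,6,'c_lidcup'); crop('scene0',245,230,345,310,8,'c_counter'); crop('side0',235,120,305,205,7,'c_cside')
crop('side0',220,210,330,295,7,'c_lidside')
def fit(P,z0,z1,c,r):
    m=(P[...,2]>z0)&(P[...,2]<z1)&(np.hypot(P[...,0]-c[0],P[...,1]-c[1])<r); return P[m]
for n in('scene0','side0'):
    ci,p,d=load(n); P=cloud(ci,d)
    pts={'scene0':dict(cup=(232,158),lid=(220,212),counter=(310,275),spot=(276,258),desk=(300,180)),'side0':dict(cup=(240,268),lid=(301,230),counter=(266,150),spot=(278,186),desk=(150,250))}[n]
    for k,(u,v) in pts.items(): print(n,k,P[v,u].round(4))
E
```

```text
scene0 cup [ 0.4654 -0.3115  0.0063]
scene0 lid [ 0.6526 -0.1461  0.0517]
scene0 counter [0.6007 0.2002 0.0913]
scene0 spot [0.6106 0.0761 0.0068]
scene0 desk [ 0.3627 -0.0702  0.0357]
side0 cup [ 0.4789 -0.2769  0.0173]
side0 lid [ 0.6433 -0.1668  0.0294]
side0 counter [0.5876 0.1459 0.0914]
side0 spot [0.6179 0.0734 0.0053]
side0 desk [ 0.2591 -0.1803  0.0033]
```

View pics/c_lidcup.png

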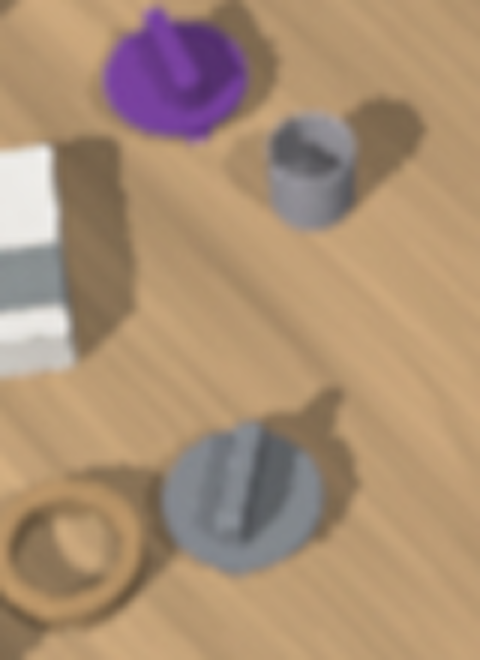

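View pics/c_counter.png

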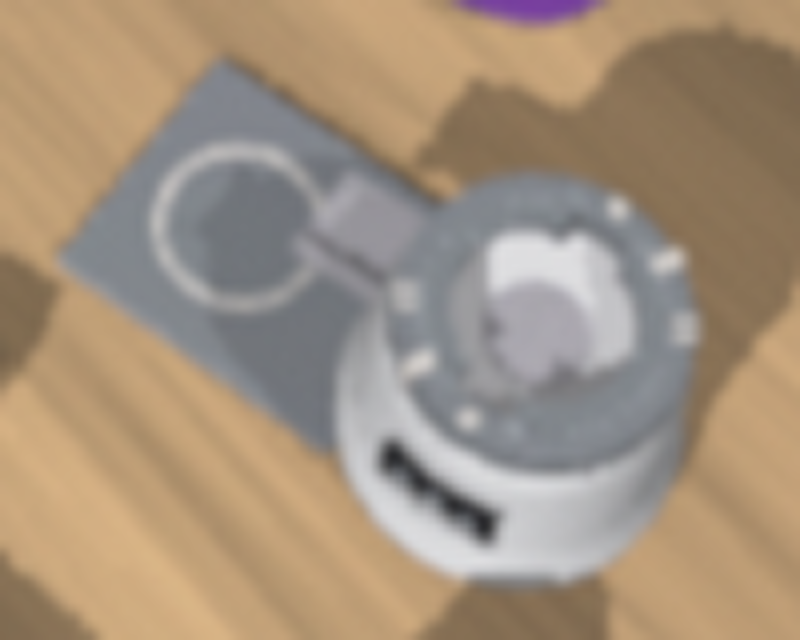

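View pics/c_lidside.png

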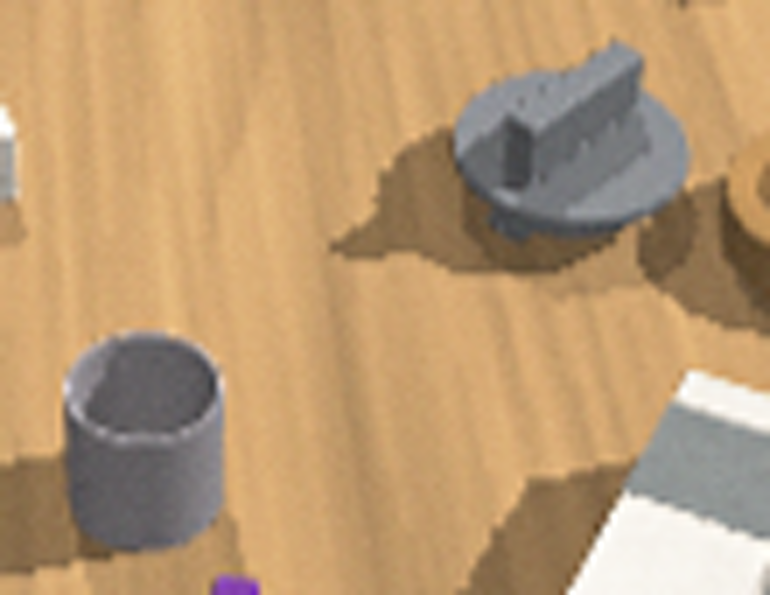

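View pics/c_cside.png

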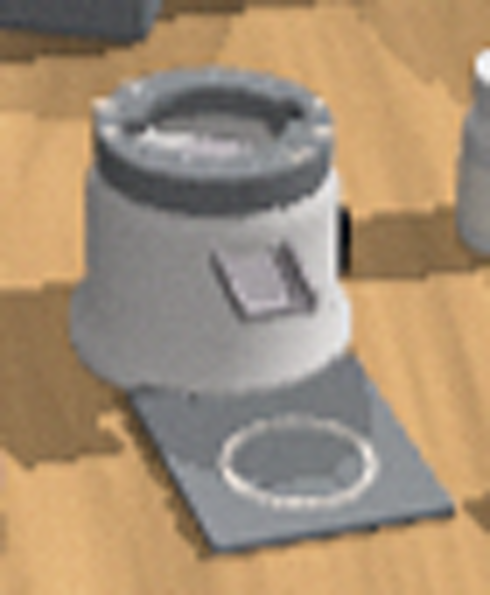

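The crops confirm the target: the grey lid with the bar (crop 240,500; pixel 220,212) is upright and the only grey one with a bar. The cup stands upright and empty. On the counter crop, the notch dots are at (468,418) and (618,210), the halfway lines at (420,362) and (668,262), and the ring centre at about (238,226).

```bash
python3 - <<'E'
from h import *
from scipy.optimize import least_squares
ci,p,d=load('scene0')
def c8(x,y,z): return atz(ci,245+(x+.5)/8-.5,230+(y+.5)/8-.5,z)
a=c8(468,418,.11);b=c8(618,210,.11)
print('dots',a,b,(a+b)/2,np.arctan2(*(b-a)[1::-1]))
a=c8(420,362,.11);b=c8(668,262,.11)
print('half',a,b,(a+b)/2,np.arctan2(*(b-a)[1::-1]))
a=c8(405,297,.11);b=c8(685,328,.11)
print('dbl',a,b,(a+b)/2,np.arctan2(*(b-a)[1::-1]))
for q in [(238,226),(152,226),(238,310),(238,143)]: print('ring',c8(*q,.006))
cis,ps,ds=load('side0')
def s7(x,y,z): return atz(cis,235+(x+.5)/7-.5,120+(y+.5)/7-.5,z)
ring=np.array([s7(*q,.006)[:2] for q in [(224,462),(378,462),(300,415),(298,508),(245,430),(358,430),(250,493),(350,490)]])
c=least_squares(lambda c:np.hypot(*(ring-c[:2]).T)-.0325,[.6,.08]).x; print('ring side',c)
def circ(n,z0,z1,c0,rad,r0,rfree=False):
    ci,p,d=load(n);P=cloud(ci,d)
    m=(P[...,2]>z0)&(P[...,2]<z1)&(np.hypot(P[...,0]-c0[0],P[...,1]-c0[1])<rad)
    Q=P[m]; return Q
for n in('scene0','side0'):
    Q=circ(n,.105,.118,(.59,.2),.085,0); print(n,'collar n',len(Q),Q[:,:2].min(0),Q[:,:2].max(0),'mid',(Q[:,:2].min(0)+Q[:,:2].max(0))/2, Q[:,2].mean())
    Q=circ(n,.046,.056,(.475,-.29),.05,0);
    f=least_squares(lambda c:np.hypot(*(Q[:,:2]-c[:2]).T)-.025,[.475,-.29],loss='soft_l1',f_scale=.002).x
    print(n,'cup rim',len(Q),f)
    Q=circ(n,.012,.03,(.648,-.155),.07,0); print(n,'flange',len(Q),(Q[:,:2].min(0)+Q[:,:2].max(0))/2,np.ptp(Q[:,:2],axis=0),Q[:,2].mean())
    Q=circ(n,.044,.06,(.648,-.155),.06,0); e=np.linalg.eigh(np.cov(Q[:,:2].T))[1][:,1]
    t=(Q[:,:2]-Q[:,:2].mean(0))@e; print(n,'bar',len(Q),Q[:,:2].mean(0)+e*(t.min()+t.max())/2,np.arctan2(e[1],e[0]),np.ptp(t),Q[:,2].mean())
E
```

```text
dots [0.63618569 0.20453234 0.11      ] [0.5404228  0.18549514 0.11      ] [0.58830425 0.19501374 0.11      ] -2.945355841094891
half [0.63440989 0.1790258  0.11      ] [0.54146398 0.21105036 0.11      ] [0.58793693 0.19503808 0.11      ] 2.809780806184985
dbl [0.6214412  0.15837479 0.11      ] [0.5551276 0.2319968 0.11     ] [0.5882844 0.1951858 0.11     ] 2.3040149446893188
ring [0.61390901 0.07192841 0.006     ]
ring [0.63927706 0.0496638  0.006     ]
ring [0.63762013 0.0972904  0.006     ]
ring [0.58980665 0.04614795 0.006     ]
ring side [0.61668538 0.07681397]
scene0 collar n 647 [0.5370703  0.14255597] [0.64460919 0.24900171] mid [0.59083974 0.19577884] 0.11014374637424124
scene0 cup rim 37 [ 0.47898533 -0.29881385]
scene0 flange 440 [ 0.66057771 -0.15865145] [0.11405516 0.08973653] 0.022290943031667027
scene0 bar 81 [ 0.64565773 -0.15774704] -2.4426957688057547 0.06490869347532774 0.049905582456641256
side0 collar n 353 [0.53587317 0.13744432] [0.64220965 0.24932215] mid [0.58904141 0.19338323] 0.11083264364166526
side0 cup rim 113 [ 0.47760949 -0.30033273]
side0 flange 503 [ 0.65938753 -0.16154347] [0.1144417  0.08925097] 0.02345330703009337
side0 bar 122 [ 0.64621481 -0.16067837] -2.448770932250065 0.06468183302197492 0.050243907968654924
```

```bash
cat >> h.py <<'E'
def st():
    o=get_obs(); M=R.from_quat(o['ee_rot']).as_matrix()
    print('t',round(o['clock'],3),'p',np.round(o['position'],4),'jaw',round(float(np.arctan2(M[1,2],M[0,2])),4),'x',M[:,0].round(3),'j',np.round(o['joint_pos'],3),'f',np.round(o['ft_force'],2),'tq',np.round(o['torque'],3),'w',round(float(o['grip_width']),3)); return o,M
E
python3 -c "
from h import *
st()"
```

```text
t 0.15 p [0.1934 0.594  0.2307] jaw 1.256 x [-0.    -0.001 -1.   ] j [-1.279  0.333 -0.065  1.461  0.022  1.35  -0.088] f [ 0.51 -0.08 -0.14] tq [-0.026 -0.015 -0.032] w 0.998
```

```bash
python3 - <<'E'
from h import *
ci,p,d=load('wrist0'); print(rot(ci).round(3)); print(atz(ci,257,193,0),atz(ci,257,193,.11), atz(ci,257,80,.11))
cs,_,ds=load('scene0'); 
print('purple', atz(cs,208.5,142.5,.022), 'cartonlong',atz(cs,285,181,.03),'screwcap',atz(cs,273,151,.018),'tape',atz(cs,190,221,.02),'carton',atz(cs,182,172,.035))
E
```

```text
[[ 0.31  -0.912 -0.27 ]
 [ 0.951  0.296  0.09 ]
 [-0.002 -0.285  0.959]]
[0.22985871 0.58184316 0.        ] [0.19896547 0.59214546 0.11      ] [0.1079777  0.62178893 0.11      ]
purple [ 0.49218533 -0.41261375  0.022     ] cartonlong [ 0.40144838 -0.10347017  0.03      ] screwcap [ 0.3380843  -0.23105459  0.018     ] tape [ 0.73745895 -0.19912884  0.02      ] carton [ 0.64684396 -0.36241527  0.035     ]
```

{"method": "move_arm", "body": {
  "motion": "0.05 -0.032 0.01 -0.1; 0.1 -0.066 0.02 -0.2; 0.15 -0.1 0.03 -0.3; 0.2 -0.13 0.04 -0.42; 0.24 -0.17 0.05 -0.54; 0.27 -0.223 0.06 -0.66; 0.3 -0.276 0.07 -0.78; 0.33 -0.33 0.07 -0.88; 0.36 -0.383 0.07 -0.98; 0.39 -0.437 0.07 -1.059",
  "grip": 1
}}

```text
clock: 1.4
position: [0.5841, 0.1556, 0.3013]
ee_rot: [-0.069, 0.704, 0.069, 0.704]
ft_force: [-0.1, -0.1, 0.4]
grip_width: 0.999
```

{"method": "move_arm", "body": {
  "motion": "0.017 -0.037 0 0; 0.017 -0.037 0 0; 0.017 -0.037 0 0"
}}

```text
clock: 1.78
position: [0.6002, 0.1211, 0.301]
ee_rot: [-0.07, 0.704, 0.07, 0.703]
ft_force: [-0.2, 0.5, -0.6]
grip_width: 0.998
```

```bash
python3 - <<'E'
from h import *
st(); shot('wrist','w1'); crop('w1',120,0,420,260,2.6,'w1c')
E
```

```text
t 1.775 p [0.6002 0.1211 0.301 ] jaw 0.1977 x [-0.001  0.    -1.   ] j [-0.604  0.286  0.422  1.406 -0.117  1.475  0.011] f [-0.15  0.47 -0.58] tq [ 0.039  0.001 -0.028] w 0.998
```

View pics/w1c.png

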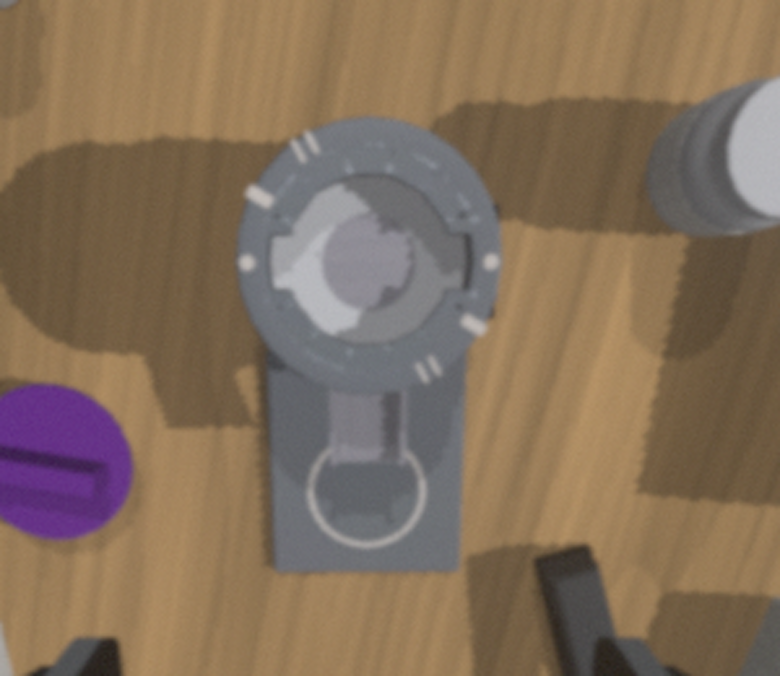

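The wrist crop shows the notch dots at (247,262) and (491,262), the halfway lines at (259,196) and (474,324), and the ring centred at about (367,488).

```bash
python3 - <<'E'
from h import *
ci,p,d=load('w1')
f=lambda x,y,z: atz(ci,120+(x+.5)/2.6-.5,(y+.5)/2.6-.5,z)
for n,(a,b) in dict(dots=((247,262),(491,262)),half=((259,196),(474,324)),dbl=((305,146.5),(428.5,370))).items():
    A=f(*a,.11);B=f(*b,.11); print(n,(A+B)/2,np.arctan2(*(B-A)[1::-1]), np.linalg.norm(B-A))
print('ring',f(367,488,.006), np.linalg.norm(f(308,488,.006)-f(427,488,.006)))
E
```

```text
dots [0.59053935 0.19547672 0.11      ] 0.19746852817328928 0.09835409266783625
half [0.59044253 0.19569266 0.11      ] -0.31906908791017824 0.0998441172101498
dbl [0.59063508 0.19528456 0.11      ] -0.84626975577604 0.0995984585560413
ring [0.61552008 0.07479344 0.006     ] 0.06822179589959411
```

{"method": "move_arm", "body": {
  "motion": "-0.007 -0.057 -0.005 0; -0.014 -0.114 -0.01 0; -0.021 -0.171 -0.015 0; -0.028 -0.228 -0.02 0; -0.034 -0.285 -0.025 0; -0.04 -0.341 -0.03 0; -0.04 -0.341 -0.03 0; -0.04 -0.341 -0.03 0"
}}

```text
clock: 2.82
position: [0.5611, -0.2189, 0.2712]
ee_rot: [-0.07, 0.704, 0.071, 0.704]
ft_force: [-0.2, 0.6, 0.3]
grip_width: 1.001
```

```bash
python3 - <<'E'
from h import *
st(); shot('wrist','w2'); crop('w2',100,0,420,260,2.5,'w2c')
E
```

```text
t 2.825 p [ 0.5611 -0.2189  0.2712] jaw 0.1991 x [-0.     0.001 -1.   ] j [-0.189  0.289  0.608  1.493 -0.167  1.412  0.626] f [-0.21  0.57  0.34] tq [ 0.043 -0.029  0.016] w 1.001
```

View pics/w2c.png

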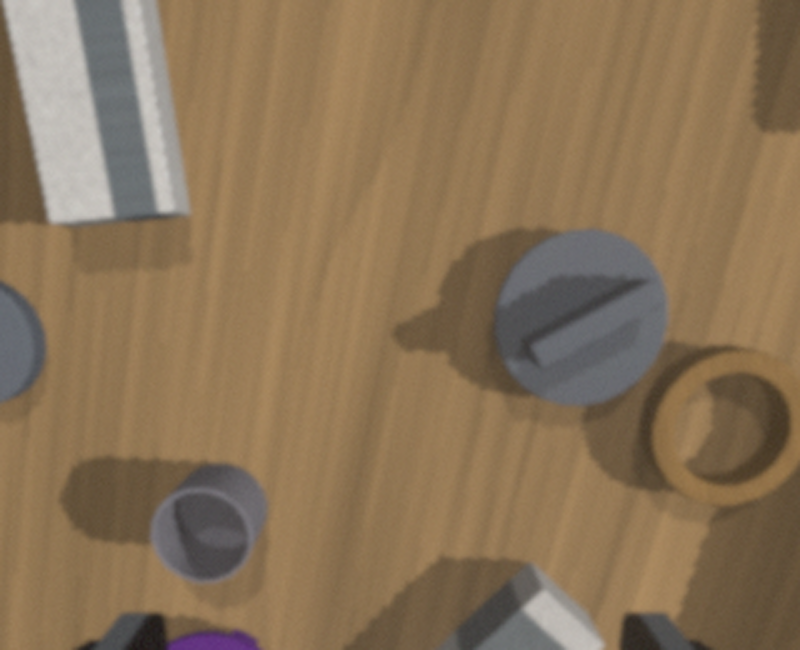

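Wrist crop: the cup rim is centred at (201,533), the lid flange at (581,317), and the bar top runs from (538,356) to about (657,290).

```bash
python3 - <<'E'
from h import *
crop('w2',285,80,375,170,8,'w2lid')
ci,p,d=load('w2')
f=lambda x,y,z: atz(ci,100+(x+.5)/2.5-.5,(y+.5)/2.5-.5,z)
print('cup',f(201.5,533,.05)); print('flange',f(581,317,.021), np.linalg.norm(f(495,317,.022)-f(667,317,.022)))
E
```

```text
cup [ 0.47813488 -0.29845303  0.05      ]
flange [ 0.64584696 -0.15712143  0.021     ] 0.08668691661408894
```

View pics/w2lid.png

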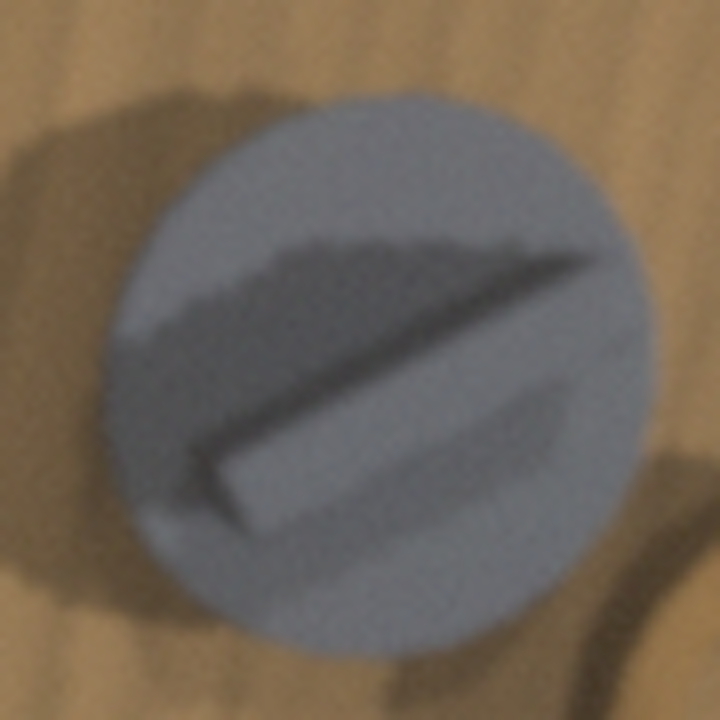

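The enlarged crop shows bar edges (218,468)→(598,262) and (250,533)→(635,342).

```bash
python3 - <<'E'
from h import *
ci,p,d=load('w2')
f=lambda x,y,z: atz(ci,285+(x+.5)/8-.5,80+(y+.5)/8-.5,z)
q=[f(218,468,.05),f(598,262,.05),f(250,533,.05),f(635,342,.05)]
for a,b in ((0,1),(2,3)): v=q[b]-q[a]; print(np.arctan2(v[1],v[0]),np.linalg.norm(v))
print(np.mean(q,0))
E
```

```text
0.7031201310534254 0.06093612712966627
0.6694448469293404 0.06121673585857226
[ 0.64576541 -0.15894219  0.05      ]
```

{"method": "move_arm", "body": {
  "motion": "-0.04 -0.039 -0.02 0; -0.08 -0.077 -0.05 0; -0.0825 -0.0775 -0.1 0; -0.0825 -0.0775 -0.15 0; -0.0825 -0.0775 -0.2 0; -0.0825 -0.0775 -0.23 0; -0.0825 -0.0775 -0.2525 0; -0.0825 -0.0775 -0.2525 0"
}}

```text
clock: 3.88
position: [0.478, -0.2958, 0.0175]
ee_rot: [-0.07, 0.704, 0.071, 0.703]
ft_force: [-0.1, 0.3, 1.3]
grip_width: 0.996
```

{"method": "move_arm", "body": {
  "motion": "0 0 0 0; 0 0 0 0; 0 0 0 0; 0 0 0 0",
  "grip": 0,
  "force": 35
}}

```text
clock: 4.38
position: [0.479, -0.2981, 0.0204]
ee_rot: [-0.07, 0.703, 0.07, 0.704]
ft_force: [-1.7, 2.8, 7.8]
grip_width: 0.6
```

```bash
python3 - <<'E'
from h import *
st(); shot('wrist','w3')
E
```

```text
t 4.375 p [ 0.479  -0.2981  0.0204] jaw 0.1973 x [ 0.002  0.    -1.   ] j [-0.     0.465  0.578  1.861 -0.318  0.906  0.925] f [-1.69  2.83  7.76] tq [ 0.347  0.392 -0.008] w 0.6
```

View pics/w3.png

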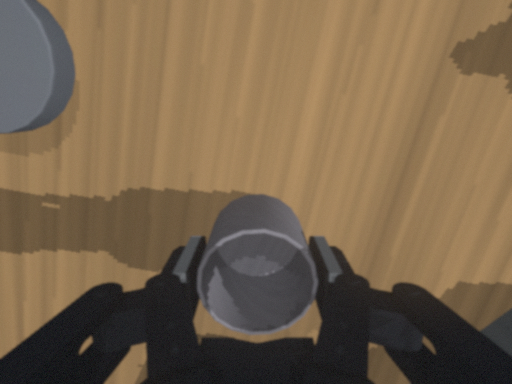

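{"method": "move_arm", "body": {
  "motion": "0 0 0.05 0; 0.01 0.03 0.1 0; 0.03 0.09 0.11 0; 0.052 0.148 0.11 0; 0.073 0.206 0.11 0; 0.095 0.263 0.11 0; 0.116 0.318 0.11 0; 0.137 0.372 0.1 0; 0.137 0.372 0.06 0; 0.137 0.372 0.06 0"
}}

```text
clock: 5.68
position: [0.6143, 0.0742, 0.0776]
ee_rot: [-0.07, 0.704, 0.07, 0.703]
ft_force: [-0.3, -0.8, -0.7]
grip_width: 0.602
```

```bash
python3 - <<'E'
from h import *
st(); shot('wrist','w4'); shot('side','s4'); crop('s4',215,110,335,210,6,'s4c')
E
```

```text
t 5.675 p [0.6143 0.0742 0.0776] jaw 0.198 x [-0.002 -0.001 -1.   ] j [-0.545  0.472  0.449  1.667 -0.227  1.057  0.172] f [-0.26 -0.76 -0.73] tq [-0.05  -0.008  0.025] w 0.602
```

View pics/s4c.png

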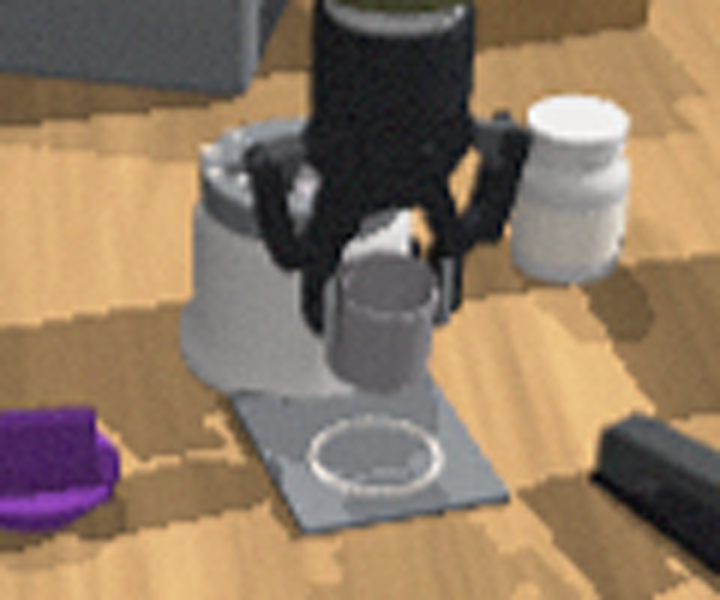

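View pics/w4.png

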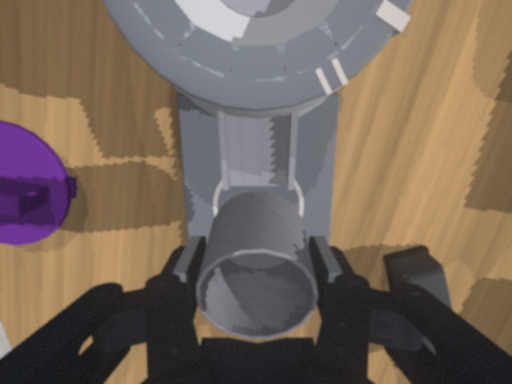

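{"method": "move_arm", "body": {
  "motion": "0 0 -0.025 0; 0 0 -0.042 0; 0 0 -0.049 0; 0 0 -0.051 0; 0 0 -0.051 0; 0 0 -0.051 0"
}}

```text
clock: 6.52
position: [0.6154, 0.0738, 0.0285]
ee_rot: [-0.069, 0.703, 0.07, 0.704]
ft_force: [-0.7, 0.1, -1.0]
grip_width: 0.596
```

```bash
python3 - <<'E'
from h import *
st(); shot('side','s5'); crop('s5',215,110,335,210,6,'s5c')
E
```

```text
t 6.525 p [0.6154 0.0738 0.0285] jaw 0.1969 x [ 0.001  0.    -1.   ] j [-0.526  0.533  0.428  1.697 -0.259  0.967  0.194] f [-0.7   0.1  -1.02] tq [ 0.014  0.004 -0.046] w 0.596
```

View pics/s5c.png

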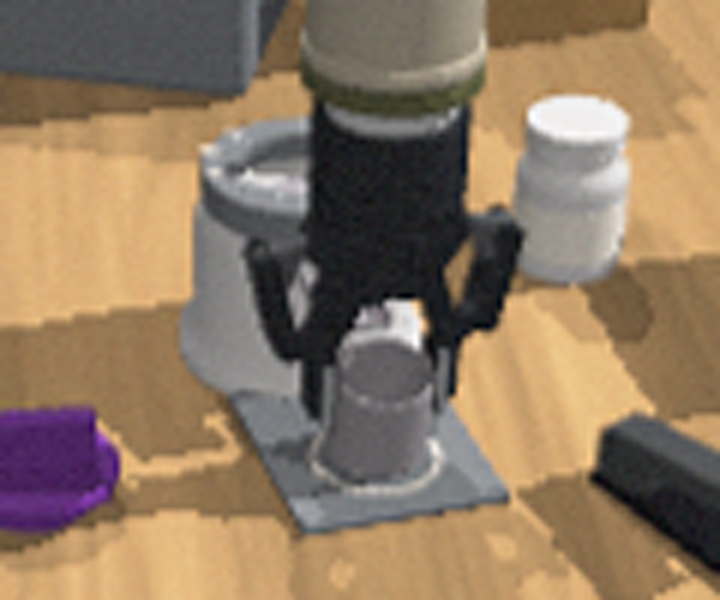

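{"method": "move_arm", "body": {
  "motion": "0 0 -0.0015 0; 0 0 -0.0025 0; 0 0 -0.0025 0; 0 0 -0.0025 0"
}}

```text
clock: 7.08
position: [0.6154, 0.0742, 0.027]
ee_rot: [-0.069, 0.703, 0.07, 0.704]
ft_force: [-6.2, 1.4, 14.9]
grip_width: 0.6
```

{"method": "move_arm", "body": {
  "motion": "0 0 0.0015 0; 0 0 0.0015 0"
}}

```text
clock: 7.32
position: [0.6154, 0.074, 0.0273]
ee_rot: [-0.069, 0.703, 0.07, 0.704]
ft_force: [-0.7, 0.1, 5.0]
grip_width: 0.599
```

{"method": "move_arm", "body": {
  "motion": "0 0 0 0; 0 0 0 0; 0 0 0 0; 0 0 0 0",
  "grip": 1
}}

```text
clock: 7.82
position: [0.6149, 0.0738, 0.0267]
ee_rot: [-0.07, 0.704, 0.07, 0.704]
ft_force: [0.3, 1.0, 0.9]
grip_width: 0.998
```

```bash
python3 - <<'E'
from h import *
st(); shot('wrist','w6')
E
```

```text
t 7.825 p [0.6149 0.0738 0.0267] jaw 0.197 x [-0. -0. -1.] j [-0.526  0.535  0.427  1.698 -0.26   0.965  0.195] f [0.3  1.02 0.87] tq [-0.009 -0.033 -0.014] w 0.998
```

View pics/w6.png

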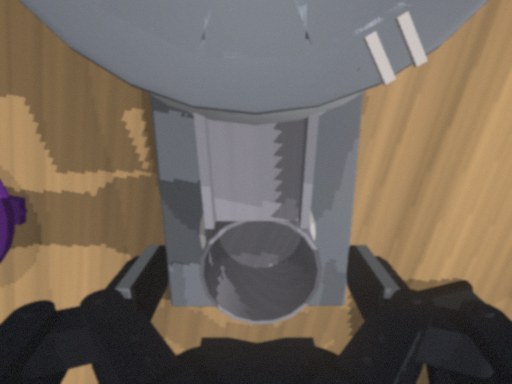

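{"method": "move_arm", "body": {
  "motion": "0 0 0.03 0; 0 0 0.08 0; 0 -0.01 0.14 0; 0 -0.04 0.18 0; 0 -0.06 0.2 0; 0 -0.06 0.2 0; 0 -0.06 0.2 0"
}}

```text
clock: 8.75
position: [0.6145, 0.0152, 0.2254]
ee_rot: [-0.07, 0.704, 0.07, 0.703]
ft_force: [-0.7, 0.8, -0.4]
grip_width: 0.998
```

```bash
python3 - <<'E'
from h import *
st(); shot('wrist','w7'); crop('w7',150,30,350,250,3,'w7c')
E
```

```text
t 8.75 p [0.6145 0.0152 0.2254] jaw 0.1982 x [-0.002  0.    -1.   ] j [-0.502  0.334  0.514  1.523 -0.167  1.331  0.226] f [-0.68  0.78 -0.35] tq [ 0.049  0.045 -0.009] w 0.998
```

View pics/w7c.png

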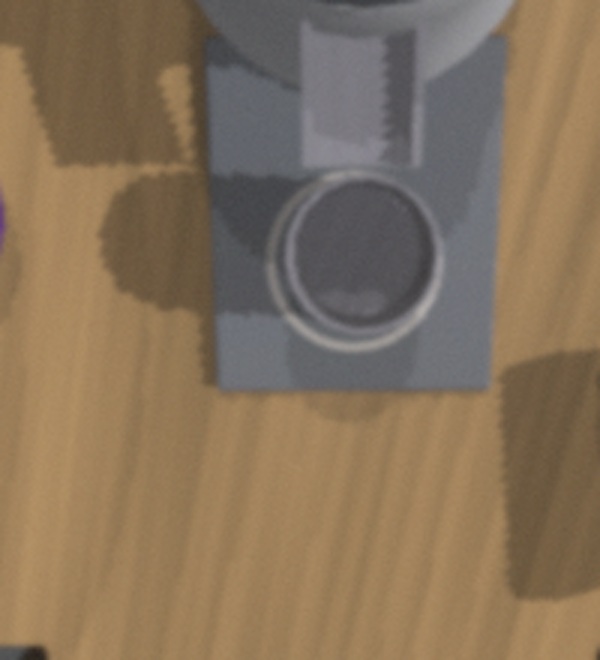

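```bash
python3 - <<'E'
from h import *
ci,p,d=load('w7')
f=lambda x,y,z: atz(ci,150+(x+.5)/3-.5,30+(y+.5)/3-.5,z)
c=f(363,255,.056); r=f(356,262,.006); print('cup',c,'ring',r, np.linalg.norm(f(284,255,.056)-f(442,255,.056)),np.linalg.norm(f(266,262,.006)-f(446,262,.006)))
P=cloud(ci,d); m=(np.abs(P[...,2]-.056)<.004)&(np.hypot(P[...,0]-.615,P[...,1]-.0735)<.04);Q=P[m];print(len(Q),(Q.min(0)+Q.max(0))/2)
E
```

```text
cup [0.61591063 0.07789191 0.056     ] ring [0.61621039 0.0734425  0.006     ] 0.052287774544770876 0.06925490186682157
362 [0.61541592 0.07741657 0.05524033]
```

```bash
python3 - <<'E'
from h import *
for n in('scene','side'):
    ci,p,d=shot(n,n+'8'); P=cloud(ci,d)
    m=(np.abs(P[...,2]-.056)<.003)&(np.hypot(P[...,0]-.615,P[...,1]-.0755)<.035);Q=P[m];print(n,len(Q),(Q.min(0)+Q.max(0))/2,np.ptp(Q,axis=0))
crop('scene8',245,220,345,310,8,'sc8'); crop('side8',235,140,305,205,9,'sd8')
E
```

```text
scene 36 [0.61561743 0.07769252 0.05601464] [0.05090552 0.04899676 0.00595852]
side 54 [0.61507234 0.07732405 0.05595578] [0.04951872 0.05209384 0.00557493]
```

View pics/sc8.png

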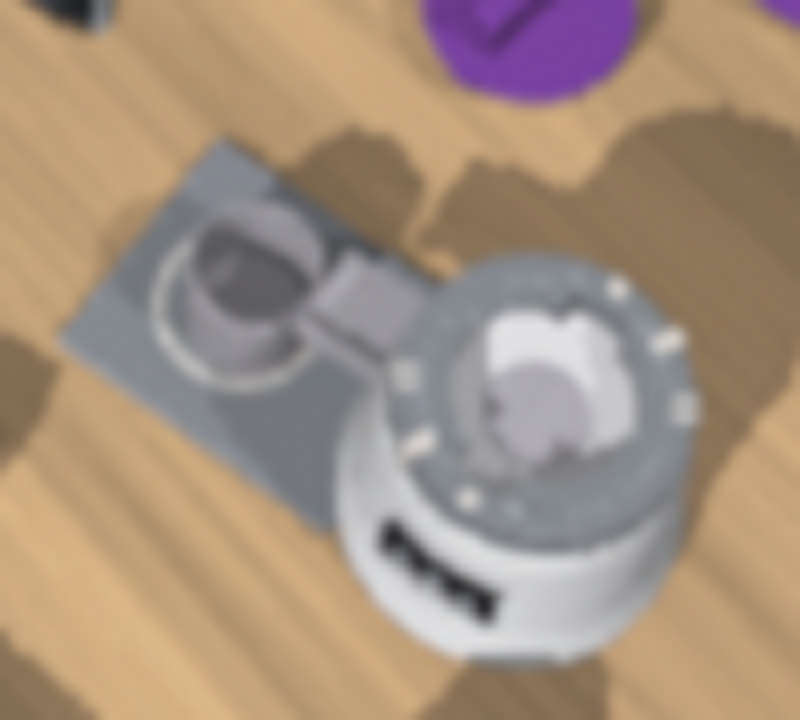

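View pics/sd8.png

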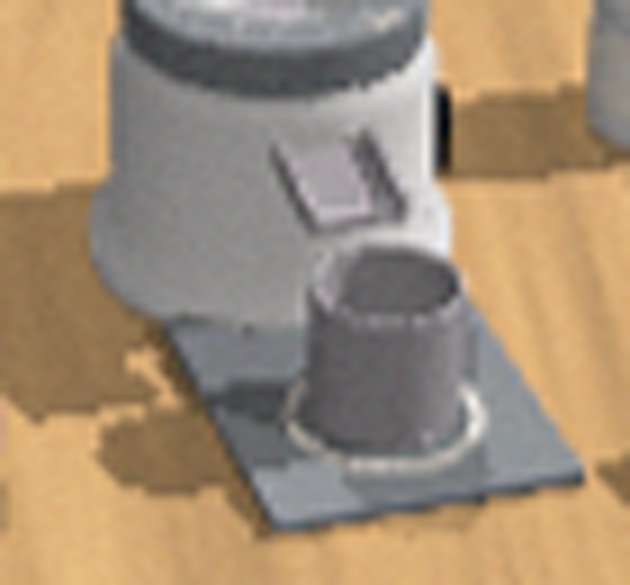

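The cup is released and upright inside the ring, but three cameras put it about 4 mm toward the chute from the spot centre. I'll regrip it and shift it.

{"method": "move_arm", "body": {
  "motion": "0 0.05 -0.03 0; 0 0.064 -0.08 0; 0 0.064 -0.13 0; 0 0.064 -0.17 0; 0 0.064 -0.19 0; 0 0.064 -0.1985 0; 0 0.064 -0.1985 0; 0 0.064 -0.1985 0"
}}

```text
clock: 9.9
position: [0.616, 0.0779, 0.0298]
ee_rot: [-0.069, 0.703, 0.07, 0.704]
ft_force: [-0.4, 0.3, 0.0]
grip_width: 1.001
```

{"method": "move_arm", "body": {
  "motion": "0 0 0 0; 0 0 0 0; 0 0 0 0; 0 0 0 0; 0 0 0.003 0; 0 -0.002 0.003 0; 0 -0.004 0.003 0; 0 -0.004 0.003 0; 0 -0.004 0.001 0; 0 -0.004 0.0 0",
  "grip": 0,
  "force": 25
}}

```text
clock: 11.15
position: [0.6151, 0.0738, 0.0291]
ee_rot: [-0.069, 0.704, 0.07, 0.704]
ft_force: [-7.7, -0.8, 15.9]
grip_width: 0.601
```

{"method": "move_arm", "body": {
  "motion": "0 0 0 0; 0 0 0 0; 0 0 0 0; 0 0 0 0",
  "grip": 1
}}

```text
clock: 11.65
position: [0.615, 0.0738, 0.0283]
ee_rot: [-0.07, 0.704, 0.07, 0.704]
ft_force: [0.9, -0.2, 0.3]
grip_width: 1.001
```

{"method": "move_arm", "body": {
  "motion": "0 0 0.03 0; 0 0 0.08 0; 0 -0.01 0.14 0; 0 -0.04 0.17 0; 0 -0.06 0.2 0; 0 -0.06 0.2 0"
}}

```text
clock: 12.4
position: [0.6161, 0.0114, 0.2311]
ee_rot: [-0.068, 0.702, 0.068, 0.705]
ft_force: [0.5, 0.7, -1.1]
grip_width: 1.0
```

```bash
python3 - <<'E'
from h import *
st()
for n in('wrist','side'):
    ci,p,d=shot(n,n+'9'); P=cloud(ci,d)
    m=(np.abs(P[...,2]-.056)<.003)&(np.hypot(P[...,0]-.615,P[...,1]-.0735)<.035);Q=P[m];print(n,len(Q),(Q.min(0)+Q.max(0))/2,np.ptp(Q,axis=0))
crop('wrist9',150,30,350,250,3,'w9c')
E
```

```text
t 12.4 p [0.6161 0.0114 0.2311] jaw 0.1937 x [ 0.005  0.    -1.   ] j [-0.501  0.329  0.519  1.517 -0.166  1.335  0.227] f [ 0.45  0.67 -1.14] tq [ 0.036 -0.016  0.012] w 1.0
wrist 332 [0.6151192  0.07312353 0.0557486 ] [0.05146961 0.05155689 0.00498639]
side 57 [0.61445439 0.0737531  0.05596773] [0.05205828 0.05422867 0.00573641]
```

View pics/w9c.png

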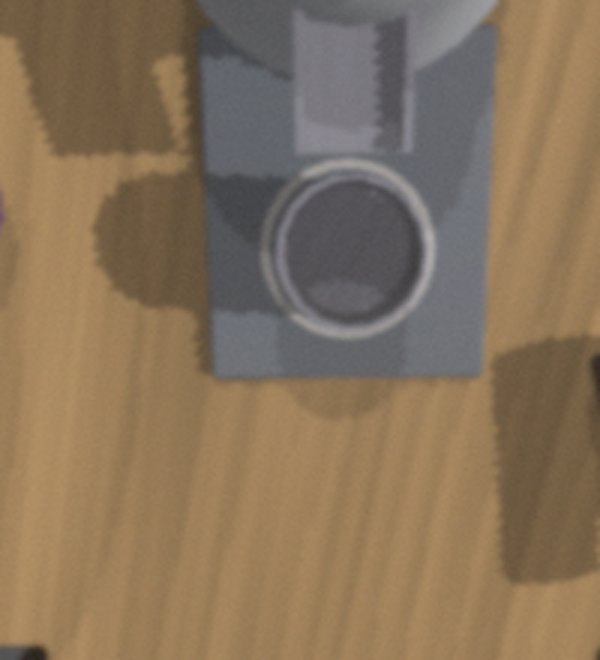

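{"method": "move_arm", "body": {
  "motion": "0.005 -0.03 0 -0.15; 0.01 -0.06 -0.02 -0.3; 0.015 -0.09 -0.04 -0.45; 0.02 -0.12 -0.06 -0.6; 0.025 -0.15 -0.08 -0.75; 0.031 -0.172 -0.1 -0.9; 0.031 -0.172 -0.11 -1.05; 0.031 -0.172 -0.12 -1.076; 0.031 -0.172 -0.12 -1.076; 0.031 -0.172 -0.12 -1.076",
  "grip": 0.5
}}

```text
clock: 13.75
position: [0.6462, -0.1576, 0.1086]
ee_rot: [0.3, 0.64, -0.3, 0.64]
ft_force: [-0.2, 0.3, -0.2]
grip_width: 0.502
```

```bash
python3 - <<'E'
from h import *
st(); shot('wrist','w10')
E
```

```text
t 13.75 p [ 0.6462 -0.1576  0.1086] jaw -0.8762 x [ 0.  0. -1.] j [-0.332  0.595  0.712  1.519 -0.407  1.18  -0.425] f [-0.23  0.32 -0.2 ] tq [ 0.007 -0.071 -0.005] w 0.502
```

View pics/w10.png

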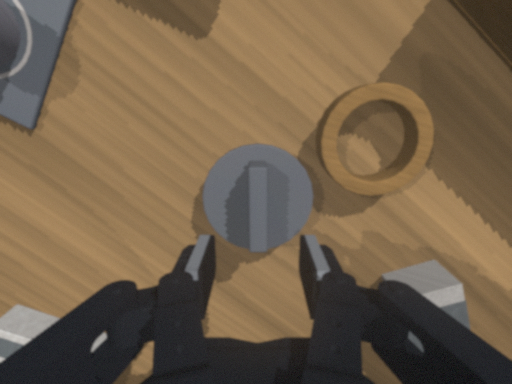

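The lid's bar runs vertically in the image, from (258,167) to (258,250), centred between the fingers.

```bash
python3 - <<'E'
from h import *
crop('w10',195,135,325,260,6,'w10c')
ci,p,d=load('w10'); P=cloud(ci,d)
m=(P[...,2]>.045)&(P[...,2]<.056)&(np.hypot(P[...,0]-.646,P[...,1]+.158)<.045);Q=P[m][:,:2]
e=np.linalg.eigh(np.cov(Q.T))[1][:,1]; t=(Q-Q.mean(0))@e; s=(Q-Q.mean(0))@[-e[1],e[0]]
print('bar',Q.mean(0)+e*(t.min()+t.max())/2+np.array([-e[1],e[0]])*(s.min()+s.max())/2,np.arctan2(e[1],e[0]),np.ptp(t),np.ptp(s))
m=(P[...,2]>.014)&(P[...,2]<.056)&(np.hypot(P[...,0]-.646,P[...,1]+.158)<.06)&(P[...,2]<.03);Q=P[m][:,:2]
for a in (.693,.693+np.pi/2):
    u=np.array([np.cos(a),np.sin(a)]); t=(Q-[.646,-.158])@u; print('flange ext',np.percentile(t,[0.3,99.7]))
E
```

```text
bar [ 0.64603682 -0.15772466] -2.4407075116628305 0.0640982036944801 0.013463637348778089
flange ext [-0.04060563  0.04288632]
flange ext [-0.05332341  0.04225373]
```

View pics/w10c.png

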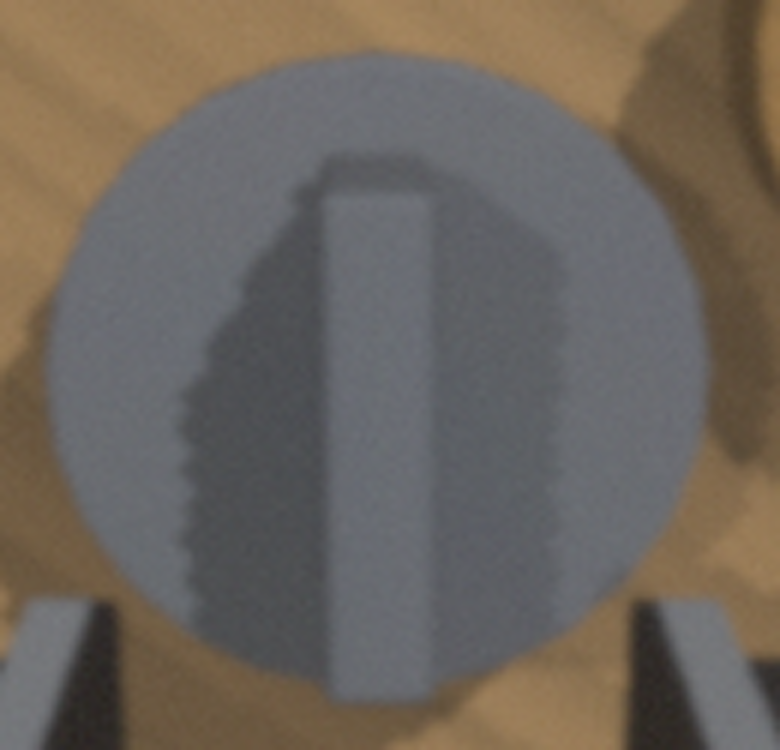

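{"method": "move_arm", "body": {
  "motion": "0 0.0005 -0.03 0.005; 0 0.0005 -0.055 0.005; 0 0.0005 -0.072 0.005; 0 0.0005 -0.0815 0.005; 0 0.0005 -0.0815 0.005; 0 0.0005 -0.0815 0.005"
}}

```text
clock: 14.55
position: [0.6466, -0.1579, 0.0278]
ee_rot: [0.299, 0.64, -0.299, 0.641]
ft_force: [-0.1, 0.2, 0.7]
grip_width: 0.5
```

{"method": "move_arm", "body": {
  "motion": "0 0 0 0; 0 0 0 0; 0 0 0 0; 0 0 0 0",
  "grip": 0,
  "force": 80
}}

```text
clock: 15.05
position: [0.6465, -0.1578, 0.0276]
ee_rot: [0.299, 0.64, -0.299, 0.641]
ft_force: [-0.8, 0.2, 6.5]
grip_width: 0.146
```

```bash
python3 - <<'E'
from h import *
st(); shot('side','s11'); crop('s11',250,170,350,260,7,'s11c')
E
```

```text
t 15.05 p [ 0.6465 -0.1578  0.0276] jaw -0.874 x [ 0.001 -0.    -1.   ] j [-0.3    0.682  0.662  1.574 -0.465  1.047 -0.385] f [-0.76  0.16  6.53] tq [ 0.054  0.184 -0.012] w 0.146
```

View pics/s11c.png

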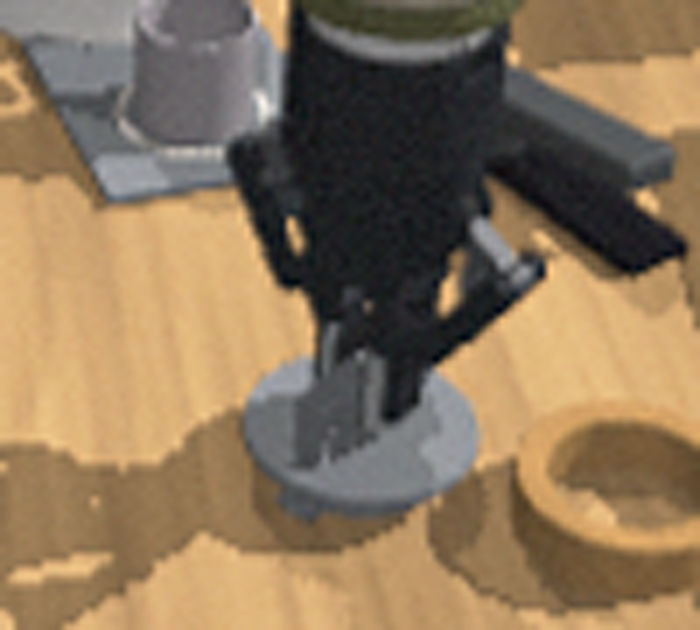

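{"method": "move_arm", "body": {
  "motion": "0 0 0.03 0; 0 0.01 0.08 -0.05; -0.008 0.05 0.13 -0.13; -0.017 0.105 0.144 -0.21; -0.026 0.16 0.144 -0.29; -0.034 0.215 0.144 -0.37; -0.043 0.27 0.144 -0.44; -0.052 0.325 0.144 -0.48; -0.056 0.353 0.144 -0.497; -0.056 0.353 0.144 -0.497"
}}

```text
clock: 16.35
position: [0.5888, 0.1987, 0.1701]
ee_rot: [0.446, 0.549, -0.447, 0.548]
ft_force: [0.4, 0.1, -1.4]
grip_width: 0.145
```

{"method": "move_arm", "body": {
  "motion": "0 0 0 0; 0 0 0 0"
}}

```text
clock: 16.6
position: [0.5903, 0.1936, 0.1709]
ee_rot: [0.448, 0.547, -0.448, 0.547]
ft_force: [0.2, -0.4, -1.5]
grip_width: 0.147
```

```bash
python3 - <<'E'
from h import *
st(); shot('side','s12'); shot('scene','sc12'); shot('wrist','w12')
crop('s12',215,90,325,200,6,'s12c'); crop('sc12',250,200,370,310,6,'sc12c')
for n in ('s12','sc12'):
    ci,p,d=load(n);P=cloud(ci,d)
    m=(P[...,2]>.155)&(P[...,2]<.172)&(np.hypot(P[...,0]-.59,P[...,1]-.195)<.06);Q=P[m]; print(n,len(Q),Q.mean(0),(Q.min(0)+Q.max(0))/2,np.ptp(Q,axis=0))
E
```

```text
t 16.6 p [0.5903 0.1936 0.1709] jaw -1.3732 x [ 0. -0. -1.] j [-1.004  0.454  0.812  1.587 -0.342  1.249 -1.506] f [ 0.15 -0.38 -1.5 ] tq [ 0.034 -0.035  0.009] w 0.147
s12 219 [0.58826654 0.17489966 0.16671482] [0.58864612 0.18453742 0.16594686] [0.08592105 0.07403806 0.0120702 ]
sc12 394 [0.60566712 0.19895332 0.16547369] [0.60042979 0.19478583 0.16509339] [0.06679636 0.08558381 0.01360266]
```

View pics/s12c.png

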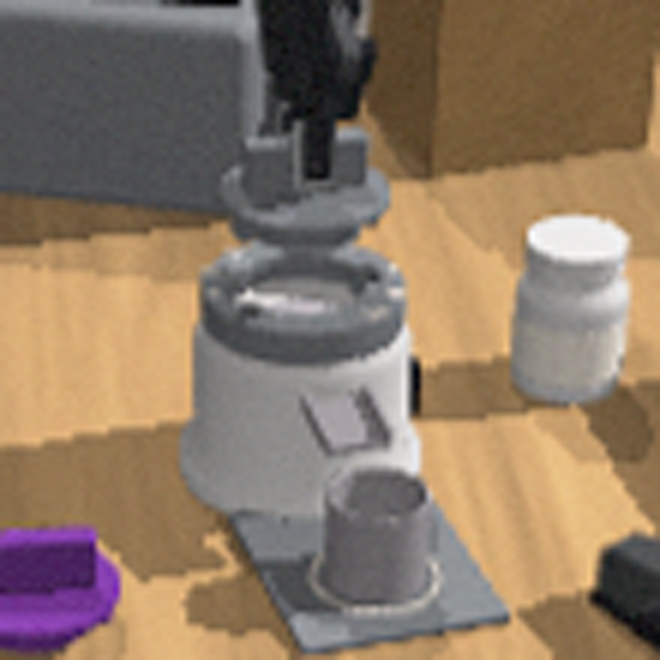

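View pics/sc12c.png

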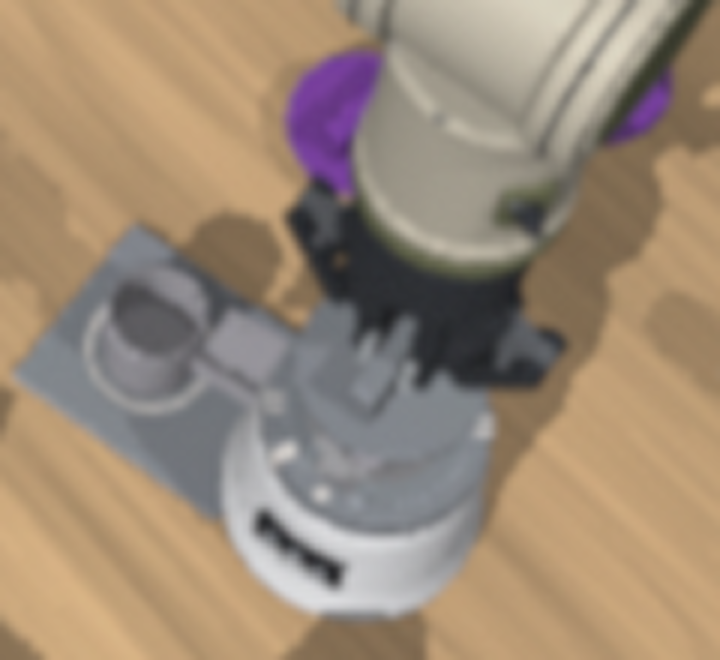

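View pics/w12.png

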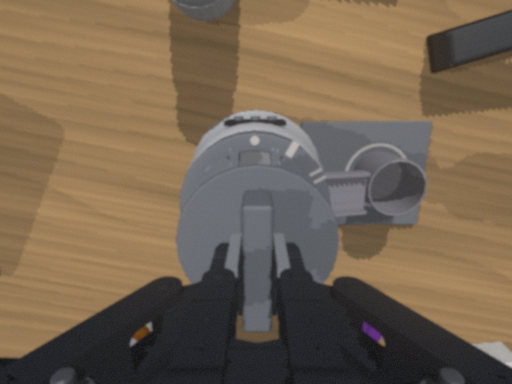

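```bash
python3 - <<'E'
from h import *
ci,p,d=load('w12')
crop('w12',165,100,345,240,4.4,'w12c')
print('dot',atz(ci,255,141,.11),'half',atz(ci,293,148.5,.11)); 
print('flangeL/R',atz(ci,177,236,.162),atz(ci,338,236,.162)); 
P=cloud(ci,d)
m=(P[...,2]>.159)&(P[...,2]<.17)&(np.hypot(P[...,0]-.59,P[...,1]-.195)<.06);Q=P[m][:,:2]
for a in (.2,.2+np.pi/2):
    u=np.array([np.cos(a),np.sin(a)]); t=(Q-[.590,.195])@u; print('flange ext',np.percentile(t,[0.2,99.8]))
m=(P[...,2]>.188)&(P[...,2]<.2)&(np.hypot(P[...,0]-.59,P[...,1]-.195)<.045);Q=P[m][:,:2]
for a in (.2,.2+np.pi/2):
    u=np.array([np.cos(a),np.sin(a)]); t=(Q-[.590,.195])@u; print('bar ext',np.percentile(t,[0.2,99.8]))
e=np.linalg.eigh(np.cov(Q.T))[1][:,1]; print(np.arctan2(e[1],e[0])%np.pi)
# side: flange fit
ci,p,d=load('s12');P=cloud(ci,d)
m=(P[...,2]>.158)&(P[...,2]<.172)&(np.hypot(P[...,0]-.59,P[...,1]-.195)<.06);Q=P[m][:,:2]
print('side x ext',Q[:,0].min(),Q[:,0].max(),'ymin',Q[:,1].min())
m=(P[...,2]>.105)&(P[...,2]<.115)&(np.hypot(P[...,0]-.59,P[...,1]-.195)<.07);Q=P[m][:,:2]
print('side collar x ext',Q[:,0].min(),Q[:,0].max(),'ymin',Q[:,1].min())
E
```

```text
dot [0.63768303 0.20488964 0.11      ] half [0.63779199 0.17901793 0.11      ]
flangeL/R [0.58541473 0.23733258 0.162     ] [0.60253209 0.15175026 0.162     ]
flange ext [-0.02208259  0.04326424]
flange ext [-0.04343679  0.04209534]
bar ext [-0.03146088  0.03195864]
bar ext [-0.02012214  0.01875325]
0.1977363795412015
side x ext 0.545685593332196 0.6316066448682169 ymin 0.14751839579957582
side collar x ext 0.5361321329656406 0.6429768280169137 ymin 0.13786161850845713
```

View pics/w12c.png

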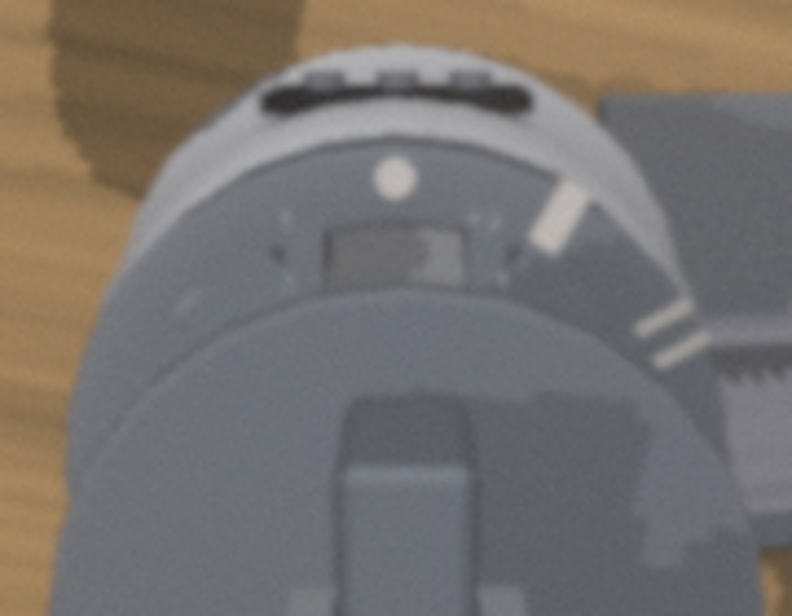

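{"method": "move_arm", "body": {
  "motion": "0 0.0005 -0.015 0; 0 0.0005 -0.026 0; 0 0.0005 -0.03 0; 0 0.0005 -0.034 0; 0 0.0005 -0.036 0; 0 0.0005 -0.036 0"
}}

```text
clock: 17.5
position: [0.5901, 0.1958, 0.1349]
ee_rot: [0.448, 0.547, -0.448, 0.547]
ft_force: [0.4, -0.5, -1.7]
grip_width: 0.144
```

```bash
python3 - <<'E'
from h import *
st()
E
```

```text
t 17.5 p [0.5901 0.1958 0.1349] jaw -1.3709 x [ 0. -0. -1.] j [-0.992  0.488  0.792  1.624 -0.369  1.185 -1.489] f [ 0.45 -0.5  -1.7 ] tq [-0.008  0.003 -0.041] w 0.144
```

{"method": "move_arm", "body": {
  "motion": "0 0 -0.003 0; 0 0 -0.006 0; 0 0 -0.009 0; 0 0 -0.011 0; 0 0 -0.012 0; 0 0 -0.012 0"
}}

```text
clock: 18.25
position: [0.59, 0.1958, 0.1228]
ee_rot: [0.448, 0.547, -0.448, 0.547]
ft_force: [-0.3, 0.6, -1.2]
grip_width: 0.149
```

```bash
python3 - <<'E'
from h import *
st()
E
```

```text
t 18.25 p [0.59   0.1958 0.1228] jaw -1.371 x [-0. -0. -1.] j [-0.987  0.501  0.785  1.636 -0.378  1.164 -1.482] f [-0.27  0.65 -1.23] tq [-0.02   0.034  0.012] w 0.149
```

{"method": "move_arm", "body": {
  "motion": "0 0 -0.001 0; 0 0 -0.002 0; 0 0 -0.002 0; 0 0 -0.002 0"
}}

```text
clock: 18.75
position: [0.5901, 0.1958, 0.1216]
ee_rot: [0.448, 0.547, -0.448, 0.547]
ft_force: [-3.9, -0.8, 6.2]
grip_width: 0.147
```

```bash
python3 - <<'E'
from h import *
st(); shot('side','s13'); crop('s13',225,90,305,170,8,'s13c')
E
```

```text
t 18.75 p [0.5901 0.1958 0.1216] jaw -1.3711 x [ 0.  0. -1.] j [-0.986  0.502  0.784  1.637 -0.38   1.162 -1.481] f [-3.85 -0.81  6.18] tq [-0.144  0.707  0.025] w 0.147
```

View pics/s13c.png

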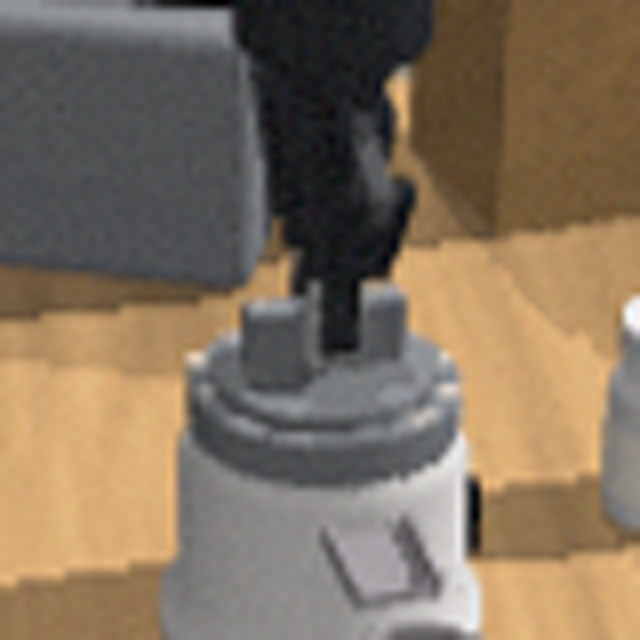

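{"method": "move_arm", "body": {
  "motion": "0 0 0.0008 -0.03; 0 0 0.0008 -0.08; 0 0 0.0008 -0.13; 0 0 0.0008 -0.18; 0 0 0.0008 -0.24; 0 0 0.0008 -0.3; 0 0 0.0008 -0.36; 0 0 0.0008 -0.41; 0 0 0.0008 -0.45; 0 0 0.0008 -0.45"
}}

```text
clock: 20.05
position: [0.5901, 0.1957, 0.1217]
ee_rot: [-0.559, -0.433, 0.559, -0.434]
ft_force: [-0.6, -1.7, -0.5]
grip_width: 0.146
```

```bash
python3 - <<'E'
from h import *
st(); ci,p,d=shot('wrist','w14')
P=cloud(ci,d)
m=(P[...,2]>.139)&(P[...,2]<.149)&(np.hypot(P[...,0]-.59,P[...,1]-.195)<.045);Q=P[m][:,:2]
e=np.linalg.eigh(np.cov(Q.T))[1][:,1]; print(len(Q),np.arctan2(e[1],e[0]))
E
```

```text
t 20.05 p [0.5901 0.1957 0.1217] jaw -1.8215 x [ 0. -0. -1.] j [-1.05   0.537  0.881  1.64  -0.441  1.177 -1.886] f [-0.56 -1.71 -0.54] tq [-0.215  0.106  0.063] w 0.146
4433 2.8933307667952985
```

View pics/w14.png

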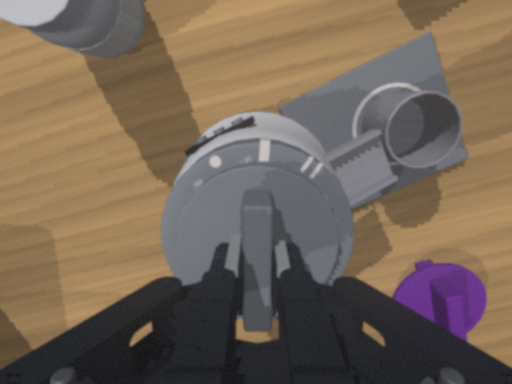

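{"method": "move_arm", "body": {
  "motion": "0 0 0 -0.025; 0 0 0 -0.05; 0 0 0 -0.065; 0 0 0 -0.0725; 0 0 0 -0.0725; 0 0 0 -0.0725"
}}

```text
clock: 20.85
position: [0.59, 0.1957, 0.1216]
ee_rot: [-0.574, -0.413, 0.574, -0.413]
ft_force: [-1.1, -1.4, 0.9]
grip_width: 0.144
```

```bash
python3 - <<'E'
from h import *
o,M=st(); ci,p,d=shot('wrist','w15')
P=cloud(ci,d)
m=(P[...,2]>.139)&(P[...,2]<.149)&(np.hypot(P[...,0]-.59,P[...,1]-.195)<.045);Q=P[m][:,:2]
e=np.linalg.eigh(np.cov(Q.T))[1][:,1]; print(len(Q),np.arctan2(e[1],e[0])-np.pi)
crop('w15',180,110,330,340,2.6,'w15c'); crop('w15',215,120,305,220,8,'w15d')
E
```

```text
t 20.85 p [0.59   0.1957 0.1216] jaw -1.8935 x [-0. -0. -1.] j [-1.059  0.544  0.897  1.64  -0.452  1.18  -1.95 ] f [-1.14 -1.35  0.9 ] tq [-0.365  0.233  0.095] w 0.144
4448 -0.318723749589239
```

View pics/w15d.png

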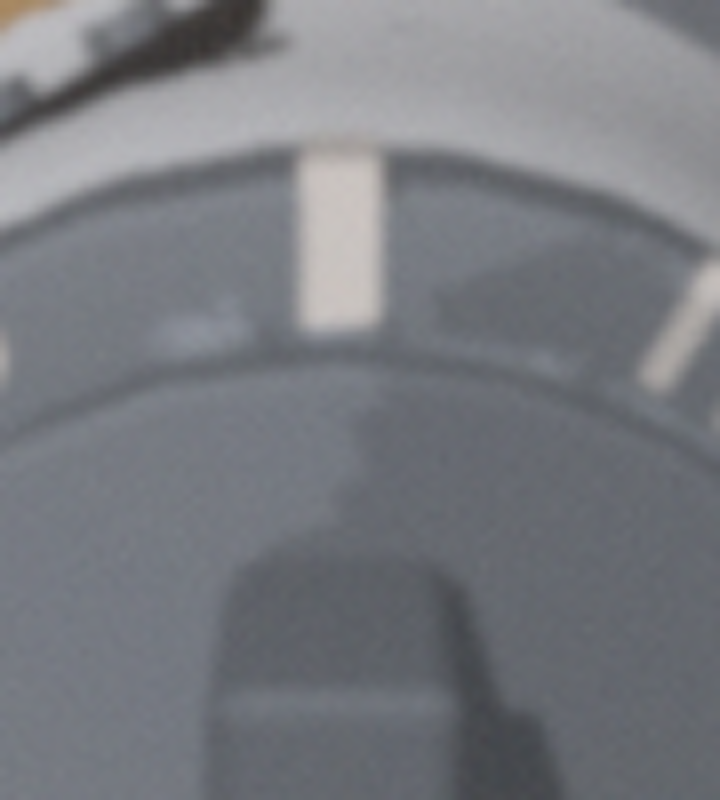

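{"method": "move_arm", "body": {
  "motion": "0 0 0 -0.004; 0 0 0 -0.004; 0 0 0 -0.004; 0 0 0 -0.004"
}}

```text
clock: 21.4
position: [0.59, 0.1958, 0.1217]
ee_rot: [-0.575, -0.412, 0.575, -0.412]
ft_force: [-1.2, -2.6, 2.1]
grip_width: 0.148
```

```bash
python3 - <<'E'
from h import *
o,M=st(); ci,p,d=shot('wrist','w16')
P=cloud(ci,d)
m=(P[...,2]>.139)&(P[...,2]<.149)&(np.hypot(P[...,0]-.59,P[...,1]-.195)<.045);Q=P[m][:,:2]
e=np.linalg.eigh(np.cov(Q.T))[1][:,1]; print(len(Q),np.arctan2(e[1],e[0])-np.pi)
ci,p,d=shot('side','s16');P=cloud(ci,d)
m=(np.abs(P[...,2]-.056)<.003)&(np.hypot(P[...,0]-.615,P[...,1]-.0735)<.035);Q=P[m];print('cup',(Q.min(0)+Q.max(0))/2)
E
```

```text
t 21.4 p [0.59   0.1958 0.1217] jaw -1.8975 x [-0. -0. -1.] j [-1.06   0.544  0.898  1.64  -0.453  1.18  -1.953] f [-1.21 -2.58  2.05] tq [-0.368  0.344  0.171] w 0.148
4440 -0.32395187475110365
cup [0.61454885 0.0747211  0.05592336]
```

View pics/s16.png

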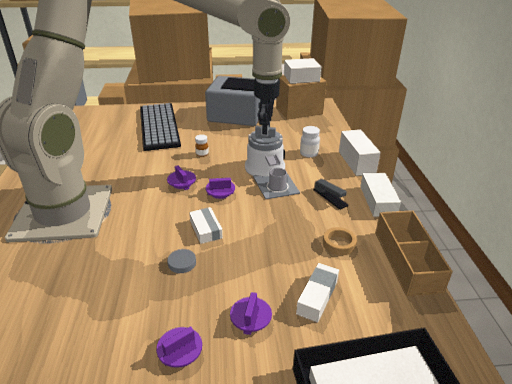

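The side picture shows the lid held in the counter at (265,130) and the cup on its spot at (277,180). Every other object is at its starting pixels. The bar measures -0.324 rad against a target of about -0.323.

```bash
python3 -c "
from h import *
print(hand_in())"
```

```text
the job is handed in; nothing more can be done
None
```

The job is handed in, with the arm holding the lid by its bar at the halfway line; the clock read 21.4 s before hand-in.

- **Cup:** I placed it on the marked spot and let go. Three cameras then showed it about 4 mm toward the chute, so I regripped it and moved it back. The last checks put it within 1–2 mm of the ring centre, upright and released.
- **Lid:** the grey lid with the bar went through the notches with almost no contact force. It seated at the expected height (gripper tip 0.1216 m) and was turned clockwise only as far as the halfway line, well short of the catches.
- **Last checks:** the bar measured -0.324 rad, against a halfway line at about -0.323 rad (single measurements ran from -0.319 to -0.332). An enlarged wrist picture just before the last 0.004 rad of turn showed the bar lined up with the line to about 0.005 rad.
- **Disagreements:** the wrist torque read 0.06–0.17 N m during the turn and hold, around the expected 0.12 N m but noisy. The ring's own angle could not be read, so I inferred it from the bar. The other objects looked unmoved in the last side picture.

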